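# Check the round tart with the infrared thermometer

### The arm

A 7-joint arm with a two-finger parallel gripper is mounted at the origin on the work surface. World frame = base frame: x ahead of the robot, y to its left, z up, the work surface at z = 0. Lengths are in m, angles in rad, forces in N, time in s.
With the tool pointing down it reaches from about 0.425 to 0.825 m from the base axis. Payload 3.6 kg.
Tool frame: the origin (TCP) lies midway between the tips of the shut fingers; the grasp point (between the pads) lies 19 mm behind it (arm.pinch_z is the distance from the TCP to the grasp point, in m); z points along the fingers, y is the line along which they close (so a half turn about z gives the same grasp; the last joint's range is limited). The gripper opens to 93 mm and grips with 3 to 60 N. Pads are 15 mm wide; open, the fingers measure 128 mm over their backs; the gripper's body (75 mm by 188 mm) begins 65 mm behind the grasp point.
Start: joints at [-1.28, 0.615, -0.013, 1.423, 0.008, 1.103, -0.04], TCP at [0.203, 0.617, 0.219] pointing down, gripper open.
Joint ranges: [-3.12, 3.12], [-0.3, 2.06], [-1.34, 1.32], [0.26, 2.42], [-1.36, 4.5], [0.01, 1.98], [-2.84, 2.84]. Speed limits (rad/s): [2.79, 2.79, 3.14, 3.14, 3.14, 3.14, 3.14].

### API

Orientations are given as a unit quaternion [x, y, z, w].
In Python, from bench import get_obs, snapshot, get_calibration, sign_off, models, arm gives the robot as it stands. The module is installed in compiled form; this text tells all that it offers.
- The arm moves only by the tool carry_out, never from a script. Its argument "plan" is a list that holds one entry, the list of rows, each a list of 7 numbers: the shift along the tool's x, y, z scaled (see below), then the turn, a rotation vector about the tool's x, y, z scaled (see below), then the opening, from 0 (shut) to 1 (fully open). In form: [[[tx, ty, tz, ax, ay, az, claw], ...]]. A call has 1 to 12 rows; each row shifts and turns the commanded pose from where the row before left it, along the tool's axes as they then stand; what a row does not reach is not made up. The controller multiplies each number of a shift by 0.8 m and each number of a turn by 45 degrees. A row lasts 1/10 s, in which the tool goes at most 50 mm and 8.59 degrees, less where a joint would pass 70% of its speed; a pose out of reach is approached as far as the arm can. A call with a number of a shift or a turn outside -1 to 1 is refused whole. A call with a gripper value outside its range is refused whole. The fingers move at their own pace and stop on an object; "force" is the grip in N (left out, the last holds). Time passes only in rows, so rows that do not move let the fingers close. It gives the time, the measured TCP pose, the force, the opening and the grip force at its end, in the units of the state.
- get_obs(): the state, without advancing time (a new reading comes with each control period).
- snapshot(name): name is "scene" or "side" or "wrist"; returns the picture (480x640x3 uint8, red, green, blue); there is no depth.
- get_calibration(name): a dict with "fx", "fy", "cx", "cy" (pixels), "T" (4x4, takes a point from camera to world coordinates); the wrist camera has in their place "mount" (4x4, takes a point from camera to tool coordinates, whose origin is the TCP and whose axes are the flange's). Camera axes: x right, y up, looking along -z (the intrinsics and any distortion apply to the point x, -y, -z); pixel columns grow to the right and rows downward; lengths in m; the calibration is good to about 2 mm. The wrist camera is an equidistant fisheye: a pixel r from the principal point sees the ray r / f radians off the axis. A picture is of the moment at which its call begins: read the wrist's pose just before it. get_calibration takes no time and is no camera call.
- sign_off(): hands the job in; it is judged then, once.
Trained networks look in the newest picture that a camera, given by its name, has taken for a name from the list of things; names that differ only in an ending like _2 or _b are one class to them, and where a whole thing is asked for, a point or a joint stands for the part that bears it (a point fixed in the world has none). Each returns a list of dicts, best first, with "conf" (0 to 1); they miss things now and then, are a little off and sometimes report something else, mostly with a low value. They report only what shows in the picture. A call takes as long as a camera call. They do not tell look-alikes from the thing itself.
- models.regions_of(camera, name): "pixels" (480x640 bool, what is visible of it) and "rect" ([left, top, right, bottom] in pixels, round what is visible of it).
The state is a dict: "time": time; "joint_pos": joint angles; "dq": joint speeds; "tau": joint torques, N m; "tool_pos": TCP position; "eef_rot": TCP orientation; "force": force on the tool from outside, world axes, zero at the start; "torque": the same for the moment, N m; "opening": finger opening in m; "grip_force": force on a finger pad.
Only numpy, scipy, OpenCV 4.12 (cv2) and the standard library are available. Lean on these libraries where they do the work, as an engineer would, in place of code of your own. Each camera call takes 0.05 s, during which the arm holds its last target. There are 200 camera calls.

### The job

Take the infrared thermometer out of its steel holder, point it straight down at the middle of the round tart from about 5 cm above and hold it still there for two seconds, without touching the tart. Then set it back in the holder, nose down and upright, and let go; lower it in, do not drop it.

Things in the scene. Friction and masses are not known exactly. Their poses are not given: they have to be found in the camera images.
- thermometer: Pistol-shaped IR thermometer, 0.15-0.31 kg, loose, nose down in the holder. Origin: lens, centre of flat nose end; z up the barrel, it looks along -z. Round nose 40 mm wide to z = 50 mm, then barrel 44 (x) by 38 (y) mm to z = 150 mm. Grip sticks out to -x at z = 70-118 mm, ends 100 mm from the axis; at the start towards the robot +-45 deg. Pinch the flat +-y sides from above near z = 130.
- holder: Fixed steel cup on a dark round foot, open at the top. Origin: centre of the underside, z up. Foot 104 mm in diameter, 8 mm high; cup 72 mm outside, 60 mm inside diameter, inner floor at z = 12 mm, rim at z = 48 mm. The thermometer's nose stands on the inner floor with 10 mm to spare all round, facing any way. It and the three pastries share four places about 0.2 m apart.
- tart: Round fruit tart, loose, 0.45 kg: shell 110 mm in diameter with flat cream middle and a ring of berries, on a round board 130 mm wide. Origin: centre of the board's underside, z up. Cream at z = 33 mm, berries up to 38 mm. The only round one of the three pastries mid-counter; the others, a 150 mm log cake and an 88 mm square cake, are under 80 mm high. Edge trays are decoration.
Mind the look-alikes: they are no part of the job. What is shaped like the thermometer but blue or green is not meant.

How it is judged:
On the way:
1. the held thermometer points straight down (within 10 degrees) at the middle of the tart (lens within 18 mm of its axis), the lens 25 to 90 mm above the cream, and is held still for 1.2 s (horizontal distance between thermometer and tart below 0.018 m and z of thermometer in the frame of tart between 0.058 and 0.123 m and angle between thermometer's own z axis and vertical below 0.175 rad and linear speed of thermometer below 0.03 m/s and angular speed of thermometer below 0.25 rad/s and contact force between the fingers and thermometer above 1 N), for 1.2 s.
At the end, for the whole second after the job is handed in: The thermometer stands at rest in the holder's cup, nose end on the inner floor (lens within 6 mm of the floor's height and 14 mm of the cup's axis), upright within 8 degrees (horizontal distance between thermometer and holder below 0.014 m and z of thermometer in the frame of holder between 0.007 and 0.018 m and angle between thermometer's own z axis and vertical below 0.15 rad and linear speed of thermometer below 0.02 m/s and angular speed of thermometer below 0.2 rad/s); the robot touches nothing.
It fails at once if the tart is touched by the thermometer or the robot (contact force between any of thermometer, the arm, the fingers and tart above 0.5 N).
It fails at once if the tart is shifted by more than 10 mm (distance of tart from where it was at the start of the episode above 0.01 m).
It fails at once if the thermometer is let go more than 25 mm above the holder's inner floor (contact force between the fingers and thermometer below 0.1 N and z of thermometer in the frame of holder above 0.037 m).
It also fails if it takes over 53 s, if anything falls off the work surface, if the arm or the gripper's body presses on something with over 40 N, if the wrist force passes 120 N, or if a joint passes its speed limit or range.

## Working session

There is one attempt and no reset: what is moved stays moved. The work goes in short steps, Python scripts to look and compute and a tool call to move; the robot and the scene stay as the last step left them, time stands still between calls to the robot, and variables do not carry over. Pictures are saved under pics/ and viewed, at most 10 in all, crops included, and the job is handed in when it is done.

Besides the shell and the picture viewer there is one more tool, called by a JSON object that holds its "op" and its "data", one argument or row to a line. carry_out: Moves the arm, as the interface text tells. Shifts and turns lie within -1 to 1; 1 stands for 0.8 m of shift or 45 degrees of turn. Its arguments: {"type":"object","properties":{"plan":{"type":"array","items":{"type":"array","items":{"type":"array","items":{"type":"number","minimum":-1,"maximum":1}}}},"force":{"type":"number"}},"required":["plan"]}

```bash
mkdir -p pics
python3 - <<'E'
from bench import *
import cv2,numpy as np
o=get_obs();print({k:np.round(v,3).tolist() for k,v in o.items()})
ims=[]
for c in ("scene","side"):
    im=snapshot(c);cv2.imwrite(f"pics/{c}0.png",im[...,::-1])
    k=get_calibration(c);print(c,k["fx"],k["fy"],k["cx"],k["cy"],[x for x in k if x not in("fx","fy","cx","cy","T")],np.round(k["T"],3).tolist())
    for n in("thermometer","holder","tart"):
        for d in models.regions_of(c,n):print(c,n,round(d["conf"],2),d["rect"],int(d["pixels"].sum()))
E
```

```text
{'time': 0.0, 'joint_pos': [-1.28, 0.616, -0.013, 1.425, 0.008, 1.103, -0.04], 'dq': [-0.0, 0.0, -0.001, 0.001, 0.001, 0.0, -0.002], 'tau': [-0.0, -45.894, 0.209, -16.574, -0.061, 0.021, 0.0], 'tool_pos': [0.203, 0.617, 0.217], 'eef_rot': [0.158, 0.987, -0.001, -0.0], 'force': [-0.159, -1.179, -0.257], 'torque': [-0.028, 0.014, 0.008], 'grip_force': 0.0, 'opening': 0.093}
scene 435.80002644917295 435.80002644917295 323.8799880164509 244.2421675328176 [] [[-0.11, -0.872, 0.476, 0.986], [0.994, -0.102, 0.044, 0.055], [0.01, 0.478, 0.878, 0.804], [0.0, 0.0, 0.0, 1.0]]
scene thermometer 0.78 [115.1, 256.0, 198.0, 310.7] 2257
scene thermometer 0.65 [244.4, 194.7, 304.2, 263.0] 1910
scene thermometer 0.65 [333.8, 154.2, 391.2, 220.9] 1779
scene thermometer 0.64 [247.8, 134.1, 315.5, 191.6] 1886
scene holder 0.72 [240.0, 241.0, 289.8, 286.2] 1273
scene tart 0.7 [166.5, 167.5, 226.0, 217.7] 2401
side 515.008833011151 515.008833011151 319.439583182263 229.42337862793212 [] [[0.986, 0.092, -0.142, 0.418], [-0.169, 0.583, -0.795, -0.826], [0.01, 0.807, 0.59, 0.677], [0.0, 0.0, 0.0, 1.0]]
side thermometer 0.96 [229.9, 225.0, 262.3, 309.9] 2033
side thermometer 0.9 [419.2, 265.3, 466.2, 364.8] 2865
side thermometer 0.79 [228.8, 169.3, 275.3, 234.9] 1762
side thermometer 0.63 [295.1, 209.5, 360.8, 276.6] 2408
side holder 0.65 [318.3, 254.5, 370.7, 304.9] 1568
side tart 0.63 [239.8, 330.6, 319.6, 401.8] 4490
```

View pics/scene0.png

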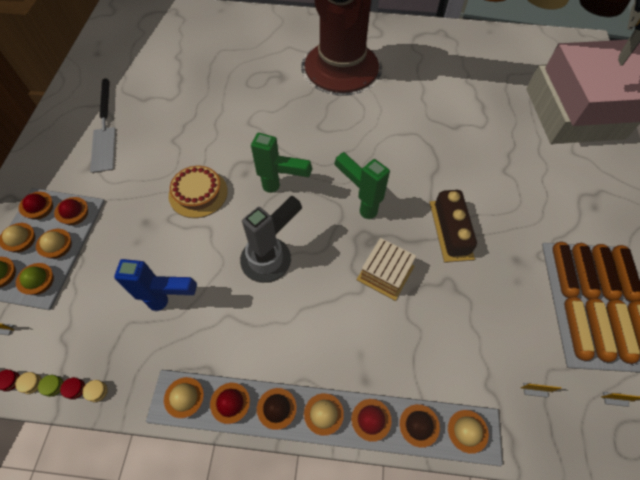

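View pics/side0.png

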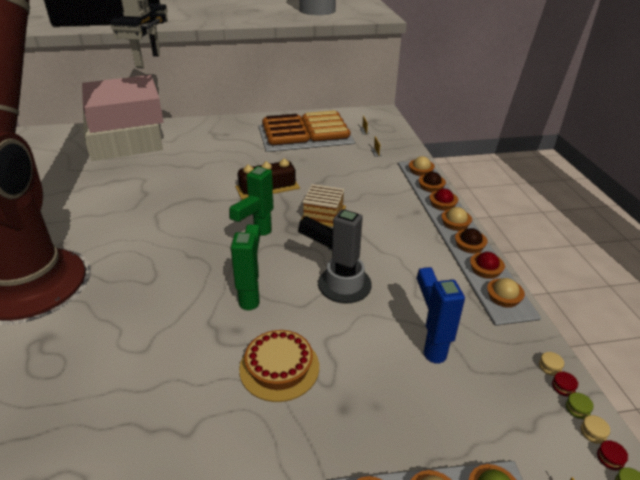

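The thermometer class matches four things. The grey one standing in the holder (scene ~(265,235), side ~(346,250)) is the one meant. The blue one (scene (150,285)) and the two green ones (scene (278,160) and (365,185)) stand on the counter and are look-alikes. The tart is the round pastry at scene (197,190), side (280,362). I'll confirm with a crop and fit the poses.

```bash
cat > fit.py <<'E'
import numpy as np,cv2
from bench import *
from scipy.optimize import minimize
def proj(c,P):
    k=get_calibration(c);q=(np.c_[P,np.ones(len(P))]@np.linalg.inv(k["T"]).T)[:,:3]
    return np.c_[k["cx"]+k["fx"]*q[:,0]/-q[:,2],k["cy"]-k["fy"]*q[:,1]/-q[:,2]]
def circ(r,z,n=40):
    a=np.linspace(0,2*np.pi,n);return np.c_[r*np.cos(a),r*np.sin(a),0*a+z]
def box(x0,x1,y0,y1,z0,z1):return np.array([[x,y,z] for x in(x0,x1) for y in(y0,y1) for z in(z0,z1)],float)
Z=0.012
PARTS=dict(holder=[np.r_[circ(.052,0),circ(.052,.008)],np.r_[circ(.036,.008),circ(.036,.048)]],
 tart=[np.r_[circ(.065,0),circ(.065,.006)],np.r_[circ(.055,.006),circ(.055,.036)]],
 thermometer=[np.r_[circ(.02,.04),circ(.02,.05)]+[0,0,Z],box(-.022,.022,-.019,.019,.05+Z,.15+Z),box(-.1,0,-.014,.014,.07+Z,.118+Z)])
def place(P,v):
    c,s=np.cos(v[2]),np.sin(v[2]);return P@np.array([[c,s,0],[-s,c,0],[0,0,1]])+[v[0],v[1],0]
def sil(c,parts,v,S=4):
    m=np.zeros((480*S,640*S),np.uint8)
    for P in parts:
        h=cv2.convexHull(((proj(c,place(P,v))+.5)*S).astype(np.float32)).astype(int);cv2.fillConvexPoly(m,h,1)
    return cv2.resize(m.astype(np.float32),(640,480),interpolation=cv2.INTER_AREA)
def fit(name,masks,v0,occ=None):
    def cost(v):
        t=0
        for c,M in masks.items():
            s=sil(c,PARTS[name],v);M=M.astype(float);w=1-(occ[c] if occ else 0)
            t+=(abs(s-M)*w).sum()/M.sum()
        return t
    n=3 if name=="thermometer" else 2
    best=min((minimize(lambda u:cost(np.r_[u,0][:3]),v,method="Nelder-Mead",options=dict(xatol=3e-4,fatol=1e-4,initial_simplex=np.r_[[v],v+np.diag([.02,.02,.4][:n])])) for v in ([np.array(v0[:2])] if n==2 else [np.r_[v0[:2],y] for y in v0[2]])),key=lambda r:r.fun)
    return best.x,best.fun
def ground(c,uv,z):
    k=get_calibration(c);d=k["T"][:3,:3]@[(uv[0]-k["cx"])/k["fx"],-(uv[1]-k["cy"])/k["fy"],-1];o=k["T"][:3,3]
    return o+d*(z-o[2])/d[2]
E
python3 - <<'E'
from fit import *
near=dict(holder=dict(scene=(265,262),side=(345,280)),tart=dict(scene=(197,190),side=(280,365)),thermometer=dict(scene=(272,228),side=(330,243)))
res={};msk={};im={}
for c in("scene","side"):
    im[c]=snapshot(c)
    for n in near:
        L=models.regions_of(c,n)
        d=min(L,key=lambda d:np.hypot((d["rect"][0]+d["rect"][2])/2-near[n][c][0],(d["rect"][1]+d["rect"][3])/2-near[n][c][1]))
        msk.setdefault(n,{})[c]=d["pixels"]
for n in near:
    g=[ground(c,near[n][c],{"holder":.015,"tart":.02,"thermometer":.12}[n])[:2] for c in("scene","side")]
    v0=np.mean(g,0)
    # pixels of other objects that hide this one
    oth={"holder":["thermometer"],"thermometer":["holder"],"tart":[]}[n]
    occ={c:sum([msk[o][c].astype(float) for o in oth]) for c in im} if oth else None
    for cs in(("scene","side"),("scene",),("side",)):
        x,f=fit(n,{c:msk[n][c] for c in cs},list(v0)+[[-.8,0,.8]],occ);print(n,cs,np.round(x,4),round(f,3))
        if len(cs)==2:res[n]=x
np.save("res.npy",res,allow_pickle=True)
out=[]
for c,b in(("scene",(150,130,350,330)),("side",(220,190,420,390))):
    v=cv2.resize(im[c],None,fx=4,fy=4,interpolation=cv2.INTER_CUBIC)
    for n,x in res.items():
        s=(sil(c,PARTS[n],np.r_[x,0][:3])>.5).astype(np.uint8);s=cv2.resize(s,None,fx=4,fy=4)
        cv2.drawContours(v,cv2.findContours(s,0,2)[0],-1,(255,0,255),1)
    out.append(v[b[1]*4:b[3]*4,b[0]*4:b[2]*4][:, :])
v=cv2.resize(np.hstack(out),(800,400),interpolation=cv2.INTER_AREA)
cv2.imwrite("pics/crop.png",v[...,::-1])
E
```

```text
holder ('scene', 'side') [ 0.598  -0.1007] 0.094
holder ('scene',) [ 0.5986 -0.1006] 0.047
holder ('side',) [ 0.5975 -0.1007] 0.041
tart ('scene', 'side') [ 0.4522 -0.2795] 0.126
tart ('scene',) [ 0.4543 -0.2787] 0.051
tart ('side',) [ 0.4504 -0.28  ] 0.042
thermometer ('scene', 'side') [ 0.6016 -0.0975 -0.5498] 0.573Traceback (most recent call last):
  File "<stdin>", line 17, in <module>
  File "fit.py", line 29, in fit
    best=min((minimize(lambda u:cost(np.r_[u,0][:3]),v,method="Nelder-Mead",options=dict(xatol=3e-4,fatol=1e-4,initial_simplex=np.r_[[v],v+np.diag([.02,.02,.4][:n])])) for v in ([np.array(v0[:2])] if n==2 else [np.r_[v0[:2],y] for y in v0[2]])),key=lambda r:r.fun)
  File "fit.py", line 29, in <genexpr>
    best=min((minimize(lambda u:cost(np.r_[u,0][:3]),v,method="Nelder-Mead",options=dict(xatol=3e-4,fatol=1e-4,initial_simplex=np.r_[[v],v+np.diag([.02,.02,.4][:n])])) for v in ([np.array(v0[:2])] if n==2 else [np.r_[v0[:2],y] for y in v0[2]])),key=lambda r:r.fun)
              ~~~~~~~~^^^^^^^^^^^^^^^^^^^^^^^^^^^^^^^^^^^^^^^^^^^^^^^^^^^^^^^^^^^^^^^^^^^^^^^^^^^^^^^^^^^
[... 364 characters left out ...]
ptions=dict(xatol=3e-4,fatol=1e-4,initial_simplex=np.r_[[v],v+np.diag([.02,.02,.4][:n])])) for v in ([np.array(v0[:2])] if n==2 else [np.r_[v0[:2],y] for y in v0[2]])),key=lambda r:r.fun)
                                ~~~~^^^^^^^^^^^^^^^^
  File "fit.py", line 25, in cost
    s=sil(c,PARTS[name],v);M=M.astype(float);w=1-(occ[c] if occ else 0)
  File "fit.py", line 19, in sil
    h=cv2.convexHull(((proj(c,place(P,v))+.5)*S).astype(np.float32)).astype(int);cv2.fillConvexPoly(m,h,1)
                       ~~~~^^^^^^^^^^^^^^
  File "fit.py", line 5, in proj
    k=get_calibration(c);q=(np.c_[P,np.ones(len(P))]@np.linalg.inv(k["T"]).T)[:,:3]
ValueError: time passes only in moves, steps and waits
```

```bash
sed -i 's/^def proj/from functools import lru_cache\nget_calibration=lru_cache(None)(get_calibration)\ndef proj/' fit.py
cat > look.py <<'E'
from fit import *
im={};msk={}
near=dict(scene=(272,228),side=(330,243))
for c in near:
    im[c]=snapshot(c);L=models.regions_of(c,"thermometer")
    for d in L: print(c,round(d["conf"],2),d["rect"])
    msk[c]=min(L,key=lambda d:np.hypot((d["rect"][0]+d["rect"][2])/2-near[c][0],(d["rect"][1]+d["rect"][3])/2-near[c][1]))["pixels"]
hold=np.array([.598,-.1007,0]);occ={c:sil(c,PARTS["holder"],hold) for c in im}
best=None
for cs in(("scene","side"),("scene",),("side",)):
    x,f=fit("thermometer",{c:msk[c] for c in cs},[.6,-.1,[-.9,0,.9]],occ);print(cs,np.round(x,4),round(f,3))
    if best is None:best=x
out=[]
for c,b in(("scene",(200,160,340,300)),("side",(270,180,410,320))):
    v=cv2.resize(im[c],None,fx=4,fy=4,interpolation=cv2.INTER_CUBIC)
    for P in PARTS["thermometer"]:
        h=cv2.convexHull(((proj(c,place(P,best))+.5)*4).astype(np.float32)).astype(int);cv2.polylines(v,[h],True,(255,0,255),1)
    s=cv2.resize(msk[c].astype(np.uint8),None,fx=4,fy=4,interpolation=0);cv2.drawContours(v,cv2.findContours(s,0,2)[0],-1,(255,255,0),1)
    out.append(v[b[1]*4:b[3]*4,b[0]*4:b[2]*4])
v=cv2.resize(np.hstack(out),(800,400),interpolation=cv2.INTER_AREA)
cv2.imwrite("pics/crop.png",v[...,::-1])
E
python3 look.py
```

```text
scene 0.94 [252.0, 137.3, 314.8, 193.1]
scene 0.82 [243.7, 196.9, 301.4, 262.9]
scene 0.7 [115.3, 261.3, 198.9, 311.9]
scene 0.66 [332.4, 150.6, 392.5, 220.8]
scene 0.2 [166.1, 165.3, 222.5, 217.4]
side 0.72 [418.0, 268.0, 465.3, 363.2]
side 0.67 [227.4, 168.4, 277.2, 233.2]
side 0.64 [299.6, 209.8, 362.1, 275.8]
side 0.63 [231.7, 222.4, 260.8, 311.9]
('scene', 'side') [ 0.6005 -0.097  -0.4992] 0.461
('scene',) [ 0.6021 -0.0974 -0.5044] 0.177
('side',) [ 0.5927 -0.1065 -0.8959] 0.205
```

View pics/crop.png

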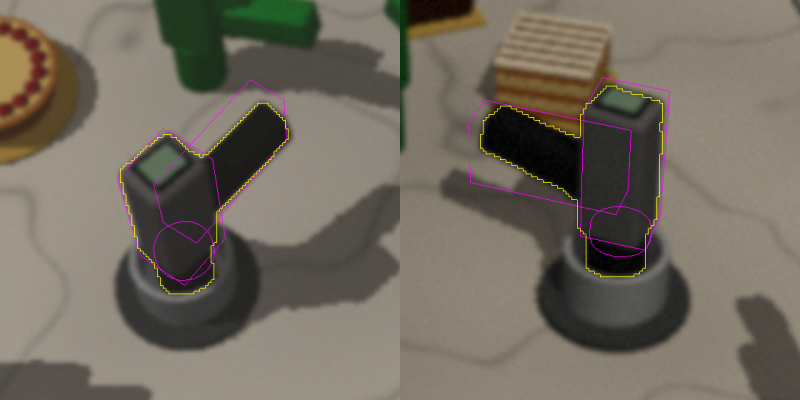

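The crop confirms the dark-grey thermometer is in the steel holder, with its grip slanting back towards the robot. My box model of the grip is too fat, so I'll refine it as a slanted bar with free slope and refit.

```bash
cat >> fit.py <<'E'
def sph(p,r):
    return np.vstack([circ(r*np.cos(a),r*np.sin(a),16) for a in np.linspace(-1.57,1.57,7)])+p
def thermo(za,zb,r,zo):
    o=[0,0,zo]
    return [np.r_[circ(.02,.03),circ(.02,.05)]+o,box(-.022,.022,-.019,.019,.05,.15)+o,np.r_[sph([-.02,0,za],r),sph([-.1+r,0,zb],r)]+o]
def fit2(masks,occ,v0,free):
    def cost(v):
        u=np.r_[v,list(free)][:6] if len(v)==3 else v
        parts=thermo(u[3],u[4],u[5],Z);t=0
        for c,M in masks.items(): t+=(abs(sil(c,parts,u[:3])-M)*(1-occ[c])).sum()/M.sum()
        return t
    s=np.array([.01,.01,.3,.02,.02,.005])[:len(v0)]
    r=minimize(cost,v0,method="Nelder-Mead",options=dict(xatol=2e-4,fatol=1e-4,maxiter=600,initial_simplex=np.r_[[v0],v0+np.diag(s)]))
    return r.x,r.fun
E
cat > look2.py <<'E'
from fit import *
im={};msk={}
near=dict(scene=(272,228),side=(330,243))
for c in near:
    im[c]=snapshot(c);L=models.regions_of(c,"thermometer")
    msk[c]=min(L,key=lambda d:np.hypot((d["rect"][0]+d["rect"][2])/2-near[c][0],(d["rect"][1]+d["rect"][3])/2-near[c][1]))["pixels"]
occ={c:(sil(c,PARTS["holder"],[.598,-.1007,0])>0).astype(float) for c in im}
best,f=min((fit2(msk,occ,np.array([.598,-.1,y,.085,.1,.014]),()) for y in(-.8,-.4,0)),key=lambda r:r[1]);print(np.round(best,4),round(f,3))
for c in im:
    x,f=fit2({c:msk[c]},occ,best[:3],best[3:]);print(c,np.round(x,4),round(f,3))
out=[]
for c,b in(("scene",(200,160,340,300)),("side",(270,180,410,320))):
    v=cv2.resize(im[c],None,fx=4,fy=4,interpolation=cv2.INTER_CUBIC)
    for P in thermo(*best[3:],Z):
        h=cv2.convexHull(((proj(c,place(P,best))+.5)*4).astype(np.float32)).astype(int);cv2.polylines(v,[h],True,(255,0,255),1)
    top=np.array([[-.022,-.019,.162],[.022,-.019,.162],[.022,.019,.162],[-.022,.019,.162]])
    cv2.polylines(v,[((proj(c,place(top,best))+.5)*4).astype(int)],True,(0,255,255),1)
    out.append(v[b[1]*4:b[3]*4,b[0]*4:b[2]*4])
v=cv2.resize(np.hstack(out),(800,400),interpolation=cv2.INTER_AREA)
cv2.imwrite("pics/crop2.png",v[...,::-1])
E
python3 look2.py
```

```text
[ 0.6005 -0.097  -0.6038  0.0856  0.0979  0.0166] 0.194
scene [ 0.6032 -0.0974 -0.6002] 0.07
side [ 0.5938 -0.104  -0.7506] 0.075
```

View pics/crop2.png

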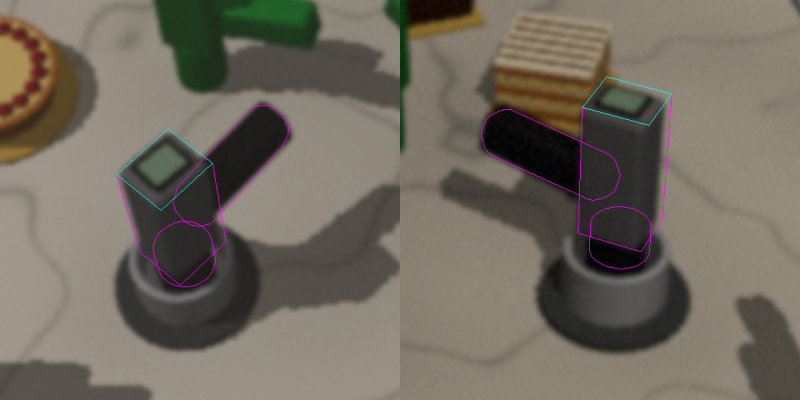

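Both fits put the thermometer at about (0.599,-0.100), concentric with the holder at (0.598,-0.101), with yaw about -38°. Holder to tart is 0.23 m, reach is 0.53–0.61 m, so everything is plausible. Next I raise the tool and turn it about 20°.

{"op": "carry_out", "data": {
  "plan": [
    [[0,0,-0.04,0,0,0.15,1],[0,0,-0.04,0,0,0.15,1],[0,0,-0.04,0,0,0.15,1],[0,0,0,0,0,0,1]]
  ],
  "force": 25
}}

```text
time: 1.6
tool_pos: [0.2038, 0.6199, 0.3203]
eef_rot: [0.33, 0.944, 0.006, -0.0]
force: [0.5, -0.5, 0.2]
opening: 0.0932
grip_force: 0.0
```

```bash
cat > go.py <<'E'
import sys,numpy as np
from bench import *
from scipy.spatial.transform import Rotation as R
def go(*t):
    o=get_obs();M=R.from_quat(o["eef_rot"]);p=np.array(o["tool_pos"]);Y=M.as_matrix()[:,1]
    print("t",round(o["time"],2),"tcp",np.round(p,4),"yang",round(np.degrees(np.arctan2(Y[1],Y[0])),2),"tilt z",np.round(M.as_matrix()[:,2],4),"open",round(o["opening"],4),"grip",round(o["grip_force"],2),"F",np.round(o["force"],2))
    if len(t)>=3:print("shift units",np.round(M.inv().apply(np.array(t[:3])-p)/.8,4))
if __name__=="__main__":go(*map(float,sys.argv[1:]))
E
python3 go.py .5985 -.1005 .27
python3 - <<'E'
from fit import *
for c,pts in dict(scene=[(270,188),(370,214),(158,307)],side=[(248,305),(264,232),(437,360)]).items():
    for p in pts:print(c,p,np.round(ground(c,p,0.0),3))
E
```

```text
t 1.6 tcp [0.2038 0.6199 0.3203] yang 51.47 tilt z [ 0.0035  0.0105 -0.9999] open 0.0932 grip 0.0 F [ 0.5  -0.51  0.21]
shift units [-0.9471 -0.3978  0.0551]
scene (270, 188) [ 0.42  -0.122  0.   ]
scene (370, 214) [0.463 0.107 0.   ]
scene (158, 307) [ 0.725 -0.289  0.   ]
side (248, 305) [ 0.41  -0.127  0.   ]
side (264, 232) [0.458 0.095 0.   ]
side (437, 360) [ 0.711 -0.306 -0.   ]
```

{"op": "carry_out", "data": {
  "plan": [
    [[-0.055,-0.023,0,0,0,0,1],[-0.055,-0.023,0,0,0,0,1],[-0.055,-0.023,0,0,0,0,1],[-0.055,-0.023,0,0,0,0,1],[-0.055,-0.023,0,0,0,0,1],[-0.055,-0.023,0,0,0,0,1],[-0.055,-0.023,0,0,0,0,1],[-0.055,-0.023,0,0,0,0,1],[-0.055,-0.023,0,0,0,0,1],[-0.055,-0.023,0,0,0,0,1],[-0.055,-0.023,0,0,0,0,1],[-0.055,-0.023,0,0,0,0,1]]
  ]
}}

```text
time: 2.8
tool_pos: [0.4794, 0.1144, 0.3142]
eef_rot: [0.329, 0.944, -0.0, -0.0]
force: [-0.6, 0.7, -0.1]
opening: 0.093
grip_force: 0.0
```

{"op": "carry_out", "data": {
  "plan": [
    [[-0.055,-0.023,0,0,0,0,1],[-0.055,-0.023,0,0,0,0,1],[-0.055,-0.023,0,0,0,0,1],[-0.055,-0.023,0,0,0,0,1],[-0.055,-0.023,0,0,0,0,1],[0,0,0,0,0,0,1],[0,0,0,0,0,0,1],[0,0,0,0,0,0,1]]
  ]
}}

```text
time: 3.6
tool_pos: [0.5939, -0.0908, 0.314]
eef_rot: [0.328, 0.945, 0.001, -0.001]
force: [-0.7, 1.3, -0.5]
opening: 0.0932
grip_force: 0.0
```

```bash
python3 go.py .5985 -.1005 .27
python3 - <<'E'
from bench import *
import cv2,numpy as np
im=snapshot("wrist");cv2.imwrite("pics/w1.png",im[...,::-1]);k=get_calibration("wrist");print({a:np.round(b,4).tolist() for a,b in k.items()})
for n in("thermometer","holder"):
    for d in models.regions_of("wrist",n):print(n,round(d["conf"],2),d["rect"])
E
```

```text
t 3.6 tcp [ 0.5939 -0.0908  0.314 ] yang 51.69 tilt z [-0.0013  0.0017 -1.    ] open 0.0932 grip 0.0 F [-0.73  1.31 -0.48]
shift units [-0.0121 -0.006   0.055 ]
{'fx': 371.6483, 'fy': 371.6483, 'cx': 322.4447, 'cy': 235.3272, 'mount': [[-0.0001, 0.9638, 0.2668, 0.0755], [1.0, -0.0001, 0.001, -0.0001], [0.001, 0.2668, -0.9638, -0.1651], [0.0, 0.0, 0.0, 1.0]]}
thermometer 0.93 [229.0, 328.4, 321.4, 418.1]
thermometer 0.82 [296.9, 124.5, 338.7, 252.3]
thermometer 0.69 [290.8, 1.1, 413.8, 40.4]
thermometer 0.6 [150.9, 41.1, 281.7, 118.8]
holder 0.81 [278.8, 164.4, 356.1, 230.7]
```

View pics/w1.png

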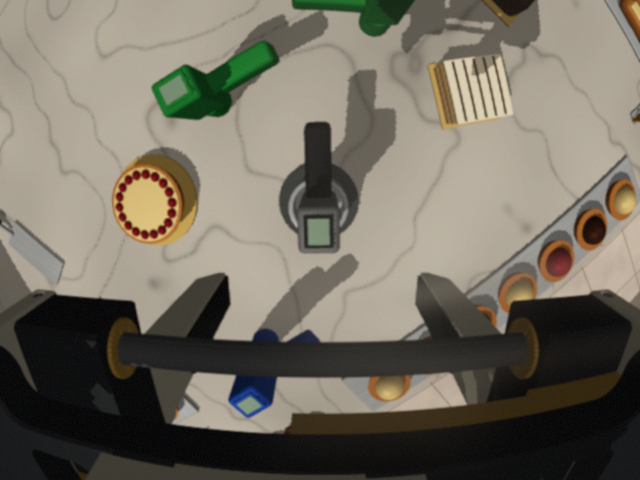

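The wrist view shows the grey thermometer top at (319,232) with its grip running straight up to (317,125), so the yaw is nearly aligned with the fingers. I'll refine position and yaw from this picture.

```bash
cat > wrist.py <<'E'
from fit import *
from scipy.spatial.transform import Rotation as R
def wcam():
    o=get_obs();k=get_calibration("wrist");T=np.eye(4);T[:3,:3]=R.from_quat(o["eef_rot"]).as_matrix();T[:3,3]=o["tool_pos"];return k,T@k["mount"]
def wproj(P,k,W):
    q=(np.c_[P,np.ones(len(P))]@np.linalg.inv(W).T)[:,:3];q=q*[1,-1,-1]
    r=np.hypot(q[:,0],q[:,1]);th=np.arctan2(r,q[:,2]);return np.c_[k["cx"]+k["fx"]*th*q[:,0]/r,k["cy"]+k["fy"]*th*q[:,1]/r]
def wfit(name,parts,v0,near,occ=0):
    k,W=wcam();im=snapshot("wrist");L=models.regions_of("wrist",name)
    M=min(L,key=lambda d:np.hypot((d["rect"][0]+d["rect"][2])/2-near[0],(d["rect"][1]+d["rect"][3])/2-near[1]))["pixels"].astype(float)
    def s(v,S=4):
        m=np.zeros((480*S,640*S),np.uint8)
        for P in parts:cv2.fillConvexPoly(m,cv2.convexHull(((wproj(place(P,np.r_[v,0][:3]),k,W)+.5)*S).astype(np.float32)).astype(int),1)
        return cv2.resize(m.astype(np.float32),(640,480),interpolation=cv2.INTER_AREA)
    v0=np.array(v0);r=minimize(lambda v:(abs(s(v)-M)*(1-occ)).sum()/M.sum(),v0,method="Nelder-Mead",options=dict(xatol=2e-4,fatol=1e-4,initial_simplex=np.r_[[v0],v0+np.diag([.01,.01,.2][:len(v0)])]))
    return r.x,r.fun,s(r.x),im
E
python3 - <<'E'
from wrist import *
h,f,S,_=wfit("holder",PARTS["holder"],[.598,-.1],(317,198));print("holder",np.round(h,4),round(f,3))
t,f,_,_=wfit("thermometer",thermo(.0856,.0979,.0166,Z),[.598,-.1,-.65],(318,188),(S>0)*0);print("th",np.round(t,4),round(f,3),"yang wanted",np.degrees(t[2])+90)
t,f,_,_=wfit("tart",PARTS["tart"],[.452,-.28],(150,200));print("tart",np.round(t,4),round(f,3))
k,W=wcam();print(np.round(wproj(np.array([[.598,-.1,.162],[.5985,-.1005,0.01]]),k,W),1))
E
```

```text
holder [ 0.5976 -0.1009] 1.284
th [ 0.5975 -0.0987 -0.6501] 0.099 yang wanted 52.752084026999086
tart [ 0.4513 -0.278 ] 0.05
[[318.7 230.1]
 [319.9 200.6]]
```

Everything agrees: thermometer at about (0.598,-0.0995), yaw -37°. I'll centre over it and descend.

```bash
python3 go.py .598 -.0995 .123
```

```text
t 4.05 tcp [ 0.5943 -0.0923  0.3148] yang 51.58 tilt z [ 2.e-04 -0.e+00 -1.e+00] open 0.0928 grip 0.0 F [-0.05  0.25  0.44]
shift units [-0.0092 -0.0041  0.2398]
```

{"op": "carry_out", "data": {
  "plan": [
    [[-0.009,-0.004,0.04,0,0,-0.025,1],[0,0,0.04,0,0,0,1],[0,0,0.04,0,0,0,1],[0,0,0.04,0,0,0,1],[0,0,0.03,0,0,0,1],[0,0,0.03,0,0,0,1],[0,0,0.02,0,0,0,1],[0,0,0,0,0,0,1],[0,0,0,0,0,0,1]]
  ]
}}

```text
time: 4.95
tool_pos: [0.5983, -0.0998, 0.123]
eef_rot: [0.32, 0.947, -0.0, 0.0]
force: [1.1, 0.2, 0.0]
opening: 0.093
grip_force: 0.0
```

```bash
python3 go.py .598 -.0995 .123
python3 - <<'E'
from bench import *
import cv2
cv2.imwrite("pics/s2.png",snapshot("side")[130:330,200:450,::-1].repeat(3,0).repeat(3,1))
E
```

```text
t 4.95 tcp [ 0.5983 -0.0998  0.123 ] yang 52.67 tilt z [ 4.e-04 -3.e-04 -1.e+00] open 0.093 grip 0.0 F [1.07 0.2  0.04]
shift units [ 0.0005  0.0001 -0.    ]
```

View pics/s2.png

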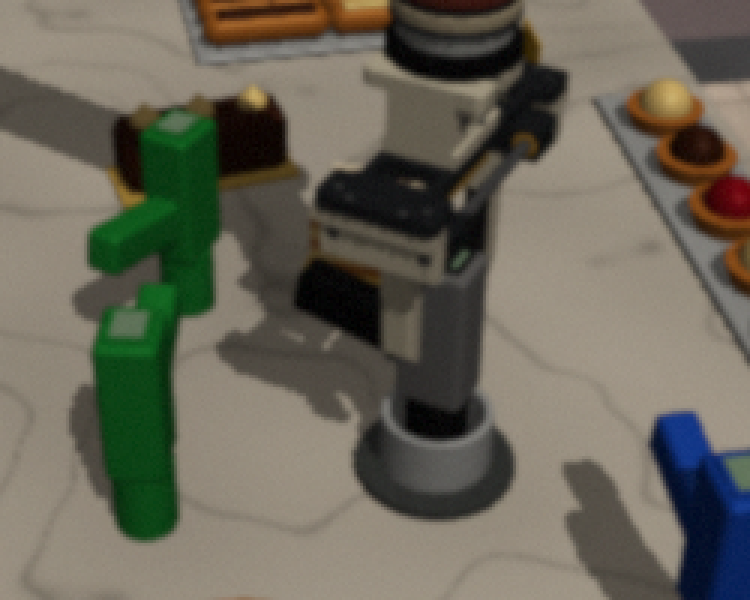

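The fingers straddle the grey barrel (around (400,320) in the crop), with the grip clear of them. Closing now.

{"op": "carry_out", "data": {
  "plan": [
    [[0,0,0,0,0,0,0.2],[0,0,0,0,0,0,0.2],[0,0,0,0,0,0,0.2],[0,0,0,0,0,0,0.2],[0,0,0,0,0,0,0.2],[0,0,0,0,0,0,0.2],[0,0,0,0,0,0,0.2],[0,0,0,0,0,0,0.2]]
  ],
  "force": 30
}}

```text
time: 5.8
tool_pos: [0.5979, -0.0997, 0.1226]
eef_rot: [0.32, 0.947, -0.0, -0.0]
force: [-0.0, 0.6, 0.5]
opening: 0.0379
grip_force: 30.0
```

```bash
python3 go.py .598 -.0995 .123
```

```text
t 5.8 tcp [ 0.5979 -0.0997  0.1226] yang 52.67 tilt z [-1.e-04 -0.e+00 -1.e+00] open 0.0379 grip 29.98 F [-0.04  0.61  0.46]
shift units [ 0.0001  0.0002 -0.0005]
```

Gripped at 38 mm opening, which matches the y-width. Lifting straight up 0.17 m.

{"op": "carry_out", "data": {
  "plan": [
    [[0,0,-0.01,0,0,0,0.2],[0,0,-0.02,0,0,0,0.2],[0,0,-0.03,0,0,0,0.2],[0,0,-0.03,0,0,0,0.2],[0,0,-0.03,0,0,0,0.2],[0,0,-0.03,0,0,0,0.2],[0,0,-0.03,0,0,0,0.2],[0,0,-0.02,0,0,0,0.2],[0,0,-0.01,0,0,0,0.2],[0,0,0,0,0,0,0.2],[0,0,0,0,0,0,0.2]]
  ]
}}

```text
time: 6.9
tool_pos: [0.5973, -0.0995, 0.2897]
eef_rot: [0.32, 0.947, -0.0, -0.001]
force: [-0.7, 0.6, -2.2]
opening: 0.0381
grip_force: 30.0
```

```bash
python3 go.py .4525 -.279 .29
python3 - <<'E'
from bench import *
import cv2,numpy as np
a=snapshot("scene")[60:310,100:400];b=snapshot("side")[60:310,150:450]
cv2.imwrite("pics/lift.png",cv2.resize(np.hstack([a,b])[...,::-1],(800,333),interpolation=cv2.INTER_CUBIC))
E
```

```text
t 6.9 tcp [ 0.5973 -0.0995  0.2897] yang 52.67 tilt z [-2.e-03  4.e-04 -1.e+00] open 0.0381 grip 29.98 F [-0.71  0.57 -2.19]
shift units [ 7.800e-03 -2.882e-01 -1.000e-04]
```

View pics/lift.png

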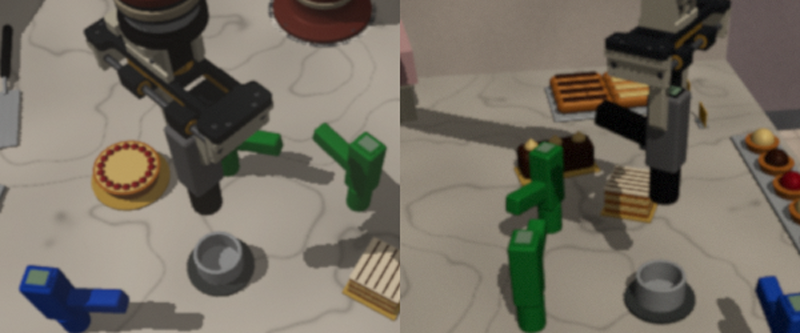

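The thermometer is lifted, hanging upright, and the cup is empty. Moving over the tart and measuring again before lowering.

{"op": "carry_out", "data": {
  "plan": [
    [[0.001,-0.015,0,0,0,0,0.2],[0.001,-0.026,0,0,0,0,0.2],[0.001,-0.035,0,0,0,0,0.2],[0.001,-0.045,0,0,0,0,0.2],[0.001,-0.045,0,0,0,0,0.2],[0.001,-0.045,0,0,0,0,0.2],[0.001,-0.035,0,0,0,0,0.2],[0.001,-0.026,0,0,0,0,0.2],[0,-0.016,0,0,0,0,0.2],[0,0,0,0,0,0,0.2],[0,0,0,0,0,0,0.2]]
  ]
}}

```text
time: 8.1
tool_pos: [0.4537, -0.2782, 0.2905]
eef_rot: [0.32, 0.948, 0.001, -0.0]
force: [-0.2, 1.0, -2.0]
opening: 0.0379
grip_force: 30.0
```

```bash
cat > tilt.py <<'E'
# holder refit (cup empty) and pose of the held thermometer: x,y,yaw fixed-ish, z, tilt fitted on both fixed views
from fit import *
from scipy.spatial.transform import Rotation as R
from scipy.optimize import minimize
import sys
def run(near,hold=True):
    o=get_obs();p=np.array(o["tool_pos"]);msk={};hm={}
    lens=p-[0,0,.111];pr={c:proj(c,(lens+[0,0,.06])[None])[0] for c in("scene","side")}
    for c in pr:
        snapshot(c)
        L=models.regions_of(c,"thermometer");d=min(L,key=lambda d:np.hypot((d["rect"][0]+d["rect"][2])/2-pr[c][0],(d["rect"][1]+d["rect"][3])/2-pr[c][1]));print(c,pr[c].round(),d["rect"],round(d["conf"],2));msk[c]=d["pixels"].astype(float)
        if hold:
            L=models.regions_of(c,"holder")
            if L:hm[c]=L[0]["pixels"].astype(float)
    if hm:print("holder",[ (c,np.round(fit("holder",{c:m},[.598,-.1])[0],4)) for c,m in hm.items()])
    T=[np.r_[circ(.02,0),circ(.02,.05)],box(-.022,.022,-.019,.019,.05,.12)]
    # visible part below the fingers only: compare rows below z=.09
    def cost(v):
        t=0
        for c,M in msk.items():
            m=np.zeros((1920,2560),np.uint8)
            Rm=R.from_euler("xy",v[3:5])*R.from_euler("z",-.65)
            P=[Rm.apply(q)+v[:3] for q in T]
            for q in P:cv2.fillConvexPoly(m,cv2.convexHull(((proj(c,q)+.5)*4).astype(np.float32)).astype(int),1)
            s=cv2.resize(m.astype(np.float32),(640,480),interpolation=cv2.INTER_AREA)
            w=np.zeros((480,640));b=proj(c,(lens+[0,0,.06])[None])[0];w[int(b[1]):int(b[1])+120,int(b[0])-32:int(b[0])+32]=1
            t+=(abs(s-M)*w).sum()/(M*w).sum()
        return t
    v0=np.r_[lens,0,0];r=minimize(cost,v0,method="Nelder-Mead",options=dict(maxiter=400,xatol=2e-4,fatol=1e-4,initial_simplex=np.r_[[v0],v0+np.diag([.006,.006,.006,.06,.06])]))
    print("expected lens",lens.round(4),"fit",r.x.round(4),round(r.fun,3))
run(None)
E
python3 tilt.py; python3 go.py .4525 -.279 .196
```

```text
scene [165. 114.] [132.7, 61.8, 210.6, 144.0] 0.7
side [274. 252.] [208.8, 186.5, 293.2, 290.6] 0.84
holder [('scene', array([ 0.5996, -0.1009])), ('side', array([ 0.5972, -0.1012]))]
expected lens [ 0.4537 -0.2782  0.1795] fit [ 0.4535 -0.2789  0.1826 -0.0011  0.0069] 0.091
t 8.4 tcp [ 0.4538 -0.2782  0.2905] yang 52.77 tilt z [-1.e-04  3.e-04 -1.e+00] open 0.0374 grip 29.98 F [-0.21 -0.13 -2.56]
shift units [ 0.0006 -0.0018  0.1181]
```

The thermometer is within 0.5° of upright and its lens is over the tart. I'll lower it to about 5 cm above the cream and hold still for 2+ s.

{"op": "carry_out", "data": {
  "plan": [
    [[0,-0.002,0.015,0,0,0,0.2],[0,0,0.025,0,0,0,0.2],[0,0,0.03,0,0,0,0.2],[0,0,0.025,0,0,0,0.2],[0,0,0.015,0,0,0,0.2],[0,0,0.008,0,0,0,0.2],[0,0,0,0,0,0,0.2],[0,0,0,0,0,0,0.2],[0,0,0,0,0,0,0.2],[0,0,0,0,0,0,0.2],[0,0,0,0,0,0,0.2],[0,0,0,0,0,0,0.2]]
  ]
}}

```text
time: 9.6
tool_pos: [0.4523, -0.2804, 0.1966]
eef_rot: [0.32, 0.947, -0.0, 0.0]
force: [-0.1, 0.3, -2.2]
opening: 0.0378
grip_force: 30.0
```

```bash
python3 tilt.py; python3 go.py .4525 -.279 .196;python3 - <<'E'
from bench import *
import cv2,numpy as np
a=snapshot("scene")[60:310,80:380];b=snapshot("side")[160:410,150:450]
cv2.imwrite("pics/tart.png",cv2.resize(np.hstack([a,b])[...,::-1],(800,333),interpolation=cv2.INTER_CUBIC))
E
```

```text
scene [179. 149.] [150.3, 103.5, 219.4, 179.5] 0.58
side [276. 303.] [213.3, 250.1, 293.1, 340.1] 0.62
holder [('scene', array([ 0.599, -0.101])), ('side', array([ 0.5975, -0.102 ]))]
expected lens [ 0.4523 -0.2804  0.0856] fit [ 0.4521 -0.2812  0.0896 -0.0093 -0.013 ] 0.146
t 9.9 tcp [ 0.4522 -0.2803  0.1963] yang 52.67 tilt z [-0. -0. -1.] open 0.0378 grip 29.98 F [ 0.12  1.26 -1.64]
shift units [0.0006 0.0015 0.0003]
```

View pics/tart.png

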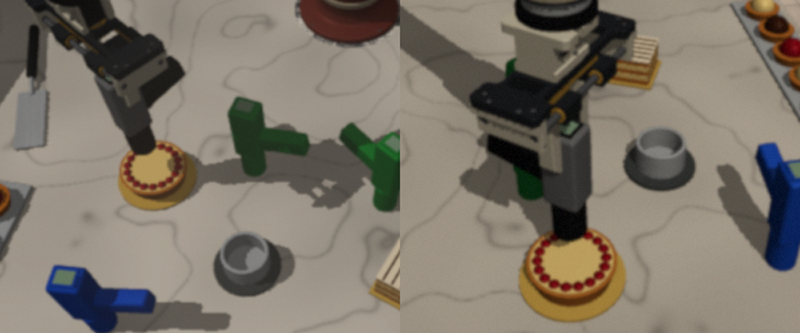

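{"op": "carry_out", "data": {
  "plan": [
    [[0,0,0,0,0,0,0.2],[0,0,0,0,0,0,0.2],[0,0,0,0,0,0,0.2],[0,0,0,0,0,0,0.2],[0,0,0,0,0,0,0.2],[0,0,0,0,0,0,0.2],[0,0,0,0,0,0,0.2],[0,0,0,0,0,0,0.2],[0,0,0,0,0,0,0.2],[0,0,0,0,0,0,0.2],[0,0,0,0,0,0,0.2],[0,0,0,0,0,0,0.2]]
  ]
}}

```text
time: 11.2
tool_pos: [0.4522, -0.2803, 0.1963]
eef_rot: [0.32, 0.947, -0.0, 0.0]
force: [0.3, -0.1, -2.0]
opening: 0.0379
grip_force: 30.0
```

The view shows the lens above the middle of the tart, with the tart undisturbed. I'll hold a little longer, then lift.

{"op": "carry_out", "data": {
  "plan": [
    [[0,0,0,0,0,0,0.2],[0,0,0,0,0,0,0.2],[0,0,0,0,0,0,0.2],[0,0,0,0,0,0,0.2],[0,0,-0.01,0,0,0,0.2],[0,0,-0.025,0,0,0,0.2],[0,0,-0.03,0,0,0,0.2],[0,0,-0.03,0,0,0,0.2],[0,0,-0.02,0,0,0,0.2],[0,0,0,0,0,0,0.2]]
  ]
}}

```text
time: 12.2
tool_pos: [0.4534, -0.2815, 0.2912]
eef_rot: [0.32, 0.947, -0.001, 0.003]
force: [0.0, -0.1, -2.2]
opening: 0.0377
grip_force: 30.0
```

```bash
python3 go.py .598 -.1005 .288
```

```text
t 12.2 tcp [ 0.4534 -0.2815  0.2912] yang 52.66 tilt z [ 0.0056 -0.0033 -1.    ] open 0.0377 grip 29.98 F [ 0.01 -0.11 -2.21]
shift units [-0.0065  0.2895  0.0043]
```

{"op": "carry_out", "data": {
  "plan": [
    [[-0.001,0.015,0,0,0,0,0.2],[-0.001,0.026,0,0,0,0,0.2],[-0.001,0.035,0,0,0,0,0.2],[-0.001,0.045,0,0,0,0,0.2],[-0.001,0.045,0,0,0,0,0.2],[-0.001,0.045,0,0,0,0,0.2],[0,0.035,0,0,0,0,0.2],[0,0.026,0,0,0,0,0.2],[0,0.016,0,0,0,0,0.2],[0,0,0,0,0,0,0.2],[0,0,0,0,0,0,0.2],[0,0,0,0,0,0,0.2]]
  ]
}}

```text
time: 13.4
tool_pos: [0.5947, -0.1019, 0.2882]
eef_rot: [0.321, 0.947, -0.001, -0.0]
force: [0.4, -0.5, -1.9]
opening: 0.0377
grip_force: 30.0
```

```bash
python3 tilt.py; python3 go.py .598 -.1005 .128
```

```text
scene [249. 190.] [222.7, 157.3, 269.1, 220.4] 0.75
side [348. 180.] [294.2, 125.0, 367.3, 214.1] 0.79
holder [('scene', array([ 0.5999, -0.1013])), ('side', array([ 0.5975, -0.1013]))]
expected lens [ 0.5947 -0.1019  0.1772] fit [ 0.5954 -0.1019  0.1798 -0.0038 -0.02  ] 0.094
t 13.7 tcp [ 0.5955 -0.1005  0.2884] yang 52.61 tilt z [ 1.e-04 -1.e-04 -1.e+00] open 0.0377 grip 29.98 F [ 0.03 -0.03 -2.03]
shift units [-0.0024  0.002   0.2005]
```

Lowering, quickly at first and then slowly near the floor.

{"op": "carry_out", "data": {
  "plan": [
    [[-0.0024,0.002,0.015,0,0,0,0.2],[0,0,0.025,0,0,0,0.2],[0,0,0.03,0,0,0,0.2],[0,0,0.03,0,0,0,0.2],[0,0,0.025,0,0,0,0.2],[0,0,0.02,0,0,0,0.2],[0,0,0.02,0,0,0,0.2],[0,0,0.015,0,0,0,0.2],[0,0,0.01,0,0,0,0.2],[0,0,0,0,0,0,0.2],[0,0,0,0,0,0,0.2]]
  ]
}}

```text
time: 14.8
tool_pos: [0.5986, -0.1001, 0.1366]
eef_rot: [0.32, 0.947, 0.0, 0.0]
force: [0.8, -0.1, -2.3]
opening: 0.0385
grip_force: 30.0
```

```bash
python3 go.py .598 -.101 .1226
```

```text
t 14.8 tcp [ 0.5986 -0.1001  0.1366] yang 52.67 tilt z [ 8.e-04 -3.e-04 -1.e+00] open 0.0385 grip 29.98 F [ 0.75 -0.11 -2.31]
shift units [-0.0001 -0.0014  0.0175]
```

{"op": "carry_out", "data": {
  "plan": [
    [[0,-0.001,0.005,0,0,0,0.2],[0,0,0.005,0,0,0,0.2],[0,0,0.003,0,0,0,0.2],[0,0,0.002,0,0,0,0.2],[0,0,0.001,0,0,0,0.2],[0,0,0,0,0,0,0.2],[0,0,0,0,0,0,0.2]]
  ]
}}

```text
time: 15.5
tool_pos: [0.5978, -0.1006, 0.1235]
eef_rot: [0.32, 0.947, -0.0, 0.0]
force: [-0.9, -0.1, -2.4]
opening: 0.0376
grip_force: 30.0
```

```bash
python3 go.py .598 -.101 .1226
```

```text
t 15.5 tcp [ 0.5978 -0.1006  0.1235] yang 52.67 tilt z [ 2.e-04 -1.e-04 -1.e+00] open 0.0376 grip 29.98 F [-0.9  -0.07 -2.35]
shift units [-0.0005 -0.0003  0.0012]
```

Force still shows the full weight, so it is about 1 mm above the floor. I'll lower a little more until it takes the load.

{"op": "carry_out", "data": {
  "plan": [
    [[0,0,0.001,0,0,0,0.2],[0,0,0.001,0,0,0,0.2],[0,0,0,0,0,0,0.2],[0,0,0,0,0,0,0.2]]
  ]
}}

```text
time: 15.9
tool_pos: [0.598, -0.1006, 0.1226]
eef_rot: [0.32, 0.947, 0.0, 0.0]
force: [-0.8, -0.1, 4.4]
opening: 0.0382
grip_force: 30.0
```

It's on the floor, with the load reversed by about 6 N. Releasing gently.

{"op": "carry_out", "data": {
  "plan": [
    [[0,0,0,0,0,0,0.42],[0,0,0,0,0,0,0.45],[0,0,0,0,0,0,0.5],[0,0,0,0,0,0,0.7],[0,0,0,0,0,0,1],[0,0,0,0,0,0,1],[0,0,0,0,0,0,1],[0,0,0,0,0,0,1],[0,0,0,0,0,0,1]]
  ],
  "force": 5
}}

```text
time: 16.8
tool_pos: [0.5977, -0.1006, 0.1219]
eef_rot: [0.32, 0.947, -0.0, -0.0]
force: [0.3, -0.1, 0.8]
opening: 0.0895
grip_force: 0.0
```

```bash
python3 go.py .598 -.101 .3
```

```text
t 16.8 tcp [ 0.5977 -0.1006  0.1219] yang 52.67 tilt z [-0.e+00 -1.e-04 -1.e+00] open 0.0895 grip 0.0 F [ 0.31 -0.13  0.75]
shift units [-6.000e-04 -2.000e-04 -2.227e-01]
```

{"op": "carry_out", "data": {
  "plan": [
    [[0,0,-0.01,0,0,0,1],[0,0,-0.02,0,0,0,1],[0,0,-0.03,0,0,0,1],[0,0,-0.04,0,0,0,1],[0,0,-0.04,0,0,0,1],[0,0,-0.04,0,0,0,1],[0,0,-0.03,0,0,0,1],[0,0,-0.02,0,0,0,1],[0,0,0,0,0,0,1],[0,0,0,0,0,0,1],[0,0,0,0,0,0,1]]
  ]
}}

```text
time: 17.9
tool_pos: [0.597, -0.1003, 0.3045]
eef_rot: [0.32, 0.947, -0.0, -0.001]
force: [-0.1, 0.2, -1.0]
opening: 0.0932
grip_force: 0.0
```

```bash
python3 - <<'E'
from wrist import *
t,f,_,im=wfit("thermometer",thermo(.0856,.0979,.0166,Z),[.598,-.1,-.65],(318,188));print("th",np.round(t,4),round(f,3))
b=snapshot("side");cv2.imwrite("pics/end.png",cv2.resize(np.hstack([im[80:330,170:470],b[130:380,200:500]])[...,::-1],(800,333),interpolation=cv2.INTER_CUBIC))
E
python3 go.py
```

```text
th [ 0.596  -0.0997 -0.6641] 0.146
t 18.05 tcp [ 0.5972 -0.1004  0.3047] yang 52.67 tilt z [-2.3e-03  2.0e-04 -1.0e+00] open 0.0929 grip 0.0 F [ 0.04  0.27 -0.35]
```

View pics/end.png

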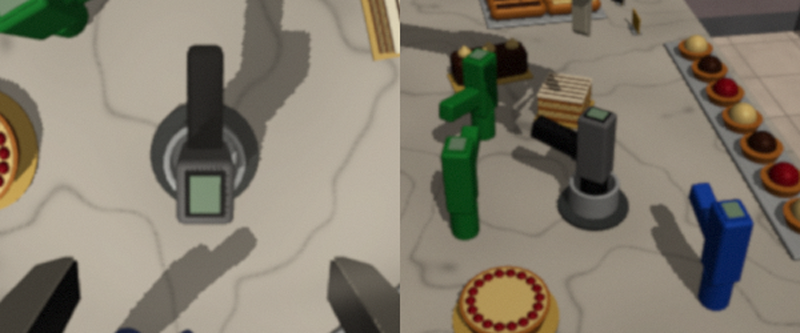

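The thermometer stands upright and centred in the cup, the gripper is clear, and the tart is undisturbed. Handing in.

```bash
python3 -c "
from bench import *
print(sign_off())"
```

```text
the job is handed in; nothing more can be done
None
```

I held the thermometer over the middle of the tart at about 5 cm for over two seconds, set it back upright in its holder and released it; the job was handed in at about 18 s, and no verdict was returned.

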